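Set the depth stop on a specimen carrier plate

TASK

Slide the top metal carrier plate of the stack lengthwise out of the open end of its rack until about a third of it overhangs, pinch the overhanging end, and lay the plate flat and lengthwise, centred, on the narrow stage of the inspection stand, then let go of it. Lower the stand's depth stop by its round knob until the foot of the rod touches the plate, without pressing hard, and only then swing the clamp lever on top of the stand fully round to its locked end. Leave the other plates in the rack and the loose things on the bench where they are.

Things in the scene. Friction and masses are not known exactly. Their poses are not given: they have to be found in the camera images.
- top_plate (a point): Centre (half-way up) of the top plate of the stack: an aluminium specimen carrier plate 150 x 56 x 8 mm (180 g give or take a third) with a small glass window let into the middle, alike at both ends and both faces. x = along its length, y = across its width, z = up. It starts as the uppermost of three equal plates in the rack.
- second_plate (a point): Centre (half-way up) of the plate right under the top plate, same size and look, same axes. It and the third plate below are held in by low end lips and must stay in the rack.
- rack_mouth (a point): Middle of the outer edge of the rack's open end, 74 mm above the bench = height of the top plate's upper face. x = from the open end into the rack along the plates, z = up; the plates leave in -x (roughly towards the robot). The stack's centre starts 83 mm in. The top plate slides freely; overhanging by more than about 75 mm it tips out. Under the overhang there is only the bench.
- stage_top (a point): Middle of the top face of the stand's stage: a fixed dark rail 110 mm long (x), 40 mm wide (y), top 60 mm above the bench, so that a centred plate stands out 20 mm at each end and 8 mm at each side. x = along the stage, from its free end (roughly at the robot's side) towards the column; z = up.
- stop_tip (a point): Centre of the lower face of the depth stop's foot (18 mm diameter) on a 12 mm steel rod that slides vertically through the arm, 35 mm towards the column (x) from the middle of the stage. It starts 105 to 145 mm above the bench; the upper face of a plate on the stage is at 68 mm.
- stop_knob (a point): Centre of the top face of the depth stop's black round knob, 36 mm diameter, 30 mm high, at the upper end of the stop rod, 165 mm above stop_tip. Push it down from above, or grip it.
- stop (a joint): Depth stop travel in m: 0 = fully raised (foot 85 mm above the stage), grows as it is lowered, to at most 0.083; 0.077 = foot on an 8 mm plate. A friction of about 6 N holds it where it is left (250 g, pushing it down takes about 4 N, and a little more when quick).
- clamp (a joint): Clamp lever angle in rad: 0 = fully open, 1.4 = fully locked against its end stop. It starts at 0 to 0.25, grows as the lever turns counter-clockwise seen from above, and stays where it is left (about 2 N at the peg).
- clamp_peg (a point): Centre of the top face of the upright black peg at the end of the clamp lever: 14 mm diameter, standing 33 mm clear above the flat lever arm (arm's upper face 196 mm, peg's top 229 mm above the bench), 80 mm from the pivot axis. It can be pushed or pinched from above.
- clamp_pivot (a point): Point on the vertical axis of the clamp lever, on top of the stand's arm, 75 mm towards the column (x) from the middle of the stage, 187 mm above the bench. Axes as stage_top: with the lever at angle q, the peg lies in direction q - 2.444 rad from the x axis (counter-clockwise positive).
- bottle: Loose amber glass bottle, 52 mm diameter, 120 mm high, beyond the middle of the bench; origin at the centre of its underside. Leave alone.
- jar: Loose glass jar with white lid, 60 mm diameter, 75 mm high, beyond the middle of the bench; origin at the centre of its underside. Leave alone.
- dish: Loose shallow glass dish, 90 mm diameter, 18 mm high, at the left; origin at the centre of its underside. Leave alone.
- spatula: Loose steel spatula, 170 mm long, lying in front of the robot between rack and stand; origin at its middle underneath. Leave alone.
- rack: Fixed plate rack, 166 x 80 mm, floor 50 mm above the bench; origin under its centre, axes as rack_mouth. Side walls 10 mm thick, flush with the top plate's upper face and 2 mm clear of it, so its sides can be pinched only where it overhangs. Low lips at both ends reach 64 mm, 2 mm below the top plate's underside (66 mm): its rear end face is free to be pushed.
- stand: Fixed white inspection stand; origin on the bench under stage_top, same axes. Base plate 12 mm thick, x -65 to +125, y -60 to +60 mm. Column 30 x 36 mm at x = +97 mm. Its arm, 40 mm wide, x = +10 to +114 mm, underside 152, top 182 mm above the bench, overhangs the stage: the plate must come in under the raised stop from a side or the free end.
Not all that is in view belongs to the job. What is shaped like the part that bears top_plate but black, brown or red is not meant.

How it is judged:
On the way, in this order (a step that is already met when the one before it is completed fails the run):
1. the top plate has been slid out lengthwise so that it overhangs the open end by 30 mm or more, still lying level on the stack (x of top_plate in the frame of rack_mouth below 0.045 m and z of top_plate in the frame of rack_mouth between -0.008 and 0 m and angle between top_plate's own z axis and vertical below 0.08 rad), for 0.1 s.
2. the plate lies flat, centred and lengthwise on the stage, let go (x of top_plate in the frame of stage_top between -0.018 and 0.018 m and y of top_plate in the frame of stage_top between -0.012 and 0.012 m and z of top_plate in the frame of stage_top between 0.001 and 0.007 m and angle between top_plate's own z axis and vertical below 0.05 rad and angle between the x axis of top_plate and the x axis of stage_top, either way round below 0.14 rad and contact force between the fingers and plate_a below 0.1 N), for 0.2 s.
3. the stop's foot touches the plate, the clamp still open (x of top_plate in the frame of stage_top between -0.018 and 0.018 m and y of top_plate in the frame of stage_top between -0.012 and 0.012 m and z of top_plate in the frame of stage_top between 0.001 and 0.007 m and angle between top_plate's own z axis and vertical below 0.05 rad and angle between the x axis of top_plate and the x axis of stage_top, either way round below 0.14 rad and z of stop_tip in the frame of top_plate between 0.001 and 0.006 m and contact force between stop and plate_a above 0.3 N and value of joint clamp below 0.5 rad), for 0.1 s.
4. the clamp lever is swung to its locked end with the foot still on the plate (z of stop_tip in the frame of top_plate between 0.001 and 0.006 m and value of joint clamp above 1.2 rad), for 0.2 s.
At the end, for the whole second after the job is handed in: The plate lies at rest, flat on the stage, its centre within 18 mm along and 12 mm across of the stage's middle and lengthwise within 8 degrees; the stop's foot is on its upper face (within 2 mm); the clamp lever is past 1.2 rad of its 1.4; the second plate is within 15 mm of where it was (all of step 4 and x of top_plate in the frame of stage_top between -0.018 and 0.018 m and y of top_plate in the frame of stage_top between -0.012 and 0.012 m and z of top_plate in the frame of stage_top between 0.001 and 0.007 m and angle between top_plate's own z axis and vertical below 0.05 rad and angle between the x axis of top_plate and the x axis of stage_top, either way round below 0.14 rad and linear speed of plate_a below 0.01 m/s and distance of second_plate from where it was at the start of the episode below 0.015 m); the robot touches nothing.
It fails at once if the stop is pressed on the plate with more than 60 N (contact force between stop and plate_a above 60 N).
It fails at once if the clamp is swung past half way before the stop's foot is at the plate (value of joint clamp above 0.7 rad and value of joint stop below 0.07 m).
It fails at once if the second plate leaves its place by more than 15 mm (distance of second_plate from where it was at the start of the episode above 0.015 m).
It fails at once if a loose bystander is shifted by more than 30 mm (distance of any of bottle, jar, dish, spatula from where it was at the start of the episode above 0.03 m).
It also fails if it takes over 58 s, if anything falls off the work surface, if the arm or the gripper's body presses on something with over 40 N, if the wrist force passes 120 N, or if a joint passes its speed limit or range.

ROBOT

A 7-joint arm with a two-finger parallel gripper is mounted at the origin on the work surface. World frame = base frame: x ahead of the robot, y to its left, z up, the work surface at z = 0. Lengths are in m, angles in rad, forces in N, time in s.
With the tool pointing down it reaches from about 0.4 to 0.875 m from the base axis. Payload 19.3 kg.
Tool frame: the origin (TCP) lies between the finger pads; the fingertips stand 17 mm ahead of it and the grasp point (between the pads) lies 2 mm behind it (bot.tips_ahead is the z of the fingertips in the tool frame, in m); z points along the fingers, y is the direction in which the jaws open and shut (so a half turn about z gives the same grasp; the last joint's range is limited). The gripper opens to 85 mm and grips with 20 to 120 N. Pads are 22 mm wide; open, the fingers measure 114 mm over their backs; the gripper's body (76 mm by 85 mm) begins 54 mm behind the grasp point. The pads swing forward as they close: fully open they stand 13 mm farther back than shut.
Start: joints at [1.256, 0.521, -0.036, 1.599, 0.021, 1.021, -0.113], TCP at [0.151, -0.606, 0.248] pointing down, gripper open.
Joint ranges: [-2.91, 2.91], [-0.3, 2.13], [-1.5, 1.42], [0.17, 2.43], [-1.26, 4.41], [0.16, 1.93], [-2.52, 2.52]. Speed limits (rad/s): [1.89, 1.89, 2.39, 2.39, 3.01, 3.01, 3.01].

INTERFACE

Orientations are given as [roll, pitch, yaw] about the fixed x, y, z axes, in that order (R = Rz(yaw) Ry(pitch) Rx(roll)).
In Python, from workcell import telemetry, cams, job, bot gives the robot as it stands.
- The arm moves only by the tool arm_command, never from a script. Its argument "deltas" is a list of rows, each a list of 7 numbers: the opening, from -1 (shut) to 1 (fully open), so that 0 is half open, then the shift along the tool's x, y, z normalised to -1 to 1, where 1 is 150 mm, then the turn, a rotation vector about the tool's x, y, z normalised to -1 to 1, where 1 is 45 degrees. In form: [[hand, tx, ty, tz, rx, ry, rz], ...]. A call has 1 to 8 rows; each row is the pose to reach, as a shift and turn from the pose commanded when the call began, along the tool's axes at that moment; what a row does not reach only later rows make up. A row lasts 1/8 s, in which the tool goes at most 62.5 mm and 10.7 degrees, less where a joint would pass 70% of its speed; a pose out of reach is approached as far as the arm can. A call with a number of a shift or a turn outside -1 to 1 is refused whole. A call with a gripper value outside its range is refused whole. The fingers move at their own pace and stop on an object; "newtons" is the grip in N (left out, the last holds). Time passes only in rows, so rows that repeat a pose let the fingers close. It gives the time, the measured TCP pose, the force and the opening at its end, in the units of the state.
- telemetry.observe(): the state, without advancing time (a new reading comes with each control period).
- cams.grab_frame(name): name is "scene" or "top"; returns the picture (384x512x3 uint8, blue, green, red); there is no depth.
- cams.get_calibration(name): a dict with "fx", "fy", "cx", "cy" (pixels), "k1" (the pictures are not rectified: a ray, as slopes to the right and down, at radius r is drawn at 1 + k1 r^2 times it, then the intrinsics apply), "R" (3x3) and "t" (3): a world point X has camera coordinates R X + t. Camera axes: x right, y down, z forward; pixel columns grow to the right and rows downward; lengths in m; the calibration is good to about 2 mm. A picture is of the moment at which its call begins. get_calibration takes no time and is no camera call.
- job.job_done(): hands the job in, once; it reports no verdict.
The state is a dict: "clock": time; "qpos": joint angles; "qd": joint speeds; "joint_efforts": joint torques, N m; "position": TCP position; "tool_rot": TCP orientation; "force": force on the tool from outside, world axes, zero at the start; "moment": the same for the moment, N m; "grip_width": finger opening in m.
Only numpy, scipy, OpenCV 4.12 (cv2) and the standard library are available. Lean on these libraries where they do the work, as an engineer would, in place of code of your own. Each camera call takes 0.05 s, during which the arm holds its last target.

## Working session

There is one attempt and no reset: what is moved stays moved. The work goes in short steps, Python scripts to look and compute and a tool call to move; the robot and the scene stay as the last step left them, time stands still between calls to the robot, and variables do not carry over. Pictures are saved under pics/ and viewed, and the job is handed in when it is done.

Besides the shell and the picture viewer there is one more tool, called by a JSON object that holds its "method" and its "body". arm_command: Moves the arm, as the interface text tells. Its arguments: {"type":"object","properties":{"deltas":{"type":"array","items":{"type":"array","items":{"type":"number"}}},"newtons":{"type":"number"}},"required":["deltas"]}

```bash
ls; mkdir -p pics; python3 - <<'E'
from workcell import telemetry, cams, job, bot
import cv2
print(telemetry.observe()); print([a for a in dir(bot) if a[0]!='_'])
for n in("scene","top"):
    im=cams.grab_frame(n); cv2.imwrite(f"pics/{n}0.png",im); print(n,cams.get_calibration(n))
E
```

```text
pics
{'clock': 0.0, 'qpos': array([ 1.25580277,  0.52198741, -0.03632603,  1.59998409,  0.0212275 ,
        1.02107047, -0.1128166 ]), 'qd': array([ 0.00089189,  0.00146731, -0.00057463, -0.00014869, -0.00057736,
       -0.00030654,  0.00016316]), 'joint_efforts': array([ 2.61014893e-04, -9.27103615e+01,  1.98001519e+00, -3.69935381e+01,
        1.79228734e-02,  8.13302526e-03,  5.93361733e-05]), 'position': array([ 0.15136013, -0.60608924,  0.24775087]), 'tool_rot': array([-3.14053358e+00,  9.83726230e-05,  2.44779792e-01]), 'force': array([-0.30654417,  1.39270293, -1.06371156]), 'moment': array([0.00633732, 0.0720645 , 0.00144332]), 'grip_width': 0.08565699585950552}
['IKError', 'tips_ahead']
scene {'fx': 376.40649788730343, 'fy': 376.40649788730343, 'cx': 254.809958171186, 'cy': 193.39277012962853, 'k1': 0.041847473105068325, 'R': array([[-0.81491961,  0.57935041, -0.01609767],
       [ 0.47199151,  0.64727656, -0.59854579],
       [-0.33634811, -0.49536466, -0.80092684]]), 't': array([ 0.48609073, -0.12318488,  1.62398877])}
top {'fx': 427.75422235713245, 'fy': 427.75422235713245, 'cx': 246.3071349068891, 'cy': 189.12904031168756, 'k1': 0.011884479867012429, 'R': array([[ 2.01481480e-04, -9.99900750e-01, -1.40871908e-02],
       [-9.86335799e-01,  2.12211712e-03, -1.64733688e-01],
       [ 1.64747233e-01,  1.39278914e-02, -9.86237478e-01]]), 't': array([-0.02982466,  0.58389045,  1.52532867])}
```

View pics/scene0.png

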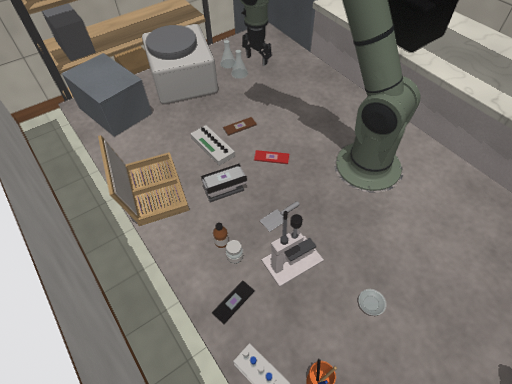

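View pics/top0.png

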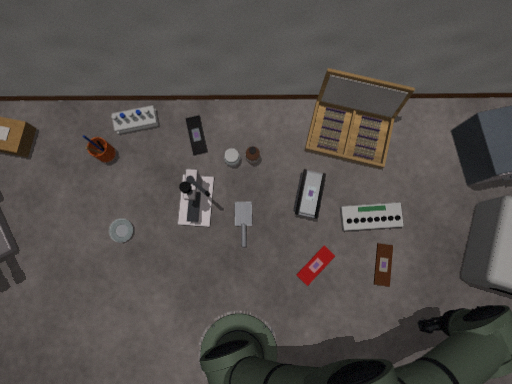

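The aluminium plate in its rack is at top (311,194). The look-alikes are black (196,135), red (316,265) and brown (383,264), so they are not meant. The stand is at (197,198). I'll take enlarged crops to confirm.

```bash
cat > h.py <<'E'
import numpy as np, cv2
from workcell import telemetry, cams, job, bot
def cal(n):
    c=cams.get_calibration(n); return c,np.array([[c['fx'],0,c['cx']],[0,c['fy'],c['cy']],[0,0,1]]),np.array([c['k1'],0,0,0,0])
def proj(n,X):
    c,K,d=cal(n); return cv2.projectPoints(np.atleast_2d(np.array(X,float)),cv2.Rodrigues(c['R'])[0],c['t'],K,d)[0][:,0]
def unproj(n,px,z):
    c,K,d=cal(n); p=cv2.undistortPoints(np.array(px,float).reshape(-1,1,2),K,d)[:,0]
    r=np.c_[p,np.ones(len(p))]@c['R']; o=-c['R'].T@c['t']
    return o+r*((z-o[2])/r[:,2])[:,None]
def crop(src,out,x0,y0,w,h,s):
    im=cv2.imread(src) if isinstance(src,str) else src
    im=cv2.resize(im[y0:y0+h,x0:x0+w],None,fx=s,fy=s,interpolation=cv2.INTER_CUBIC)
    for i in range(0,w,10): cv2.putText(im,str(x0+i),(i*s,8),0,0.3,(0,255,255)); cv2.line(im,(i*s,10),(i*s,14),(0,255,255))
    for i in range(0,h,10): cv2.putText(im,str(y0+i),(0,i*s+4),0,0.3,(0,255,255))
    cv2.imwrite(out,im)
E
python3 - <<'E'
from h import *
crop("pics/top0.png","pics/c1.png",285,160,50,65,9)
crop("pics/top0.png","pics/c2.png",170,160,60,72,8)
crop("pics/scene0.png","pics/c3.png",190,150,70,60,8)
crop("pics/scene0.png","pics/c4.png",255,200,75,90,6)
E
```

```text
(no output)
```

View pics/c1.png

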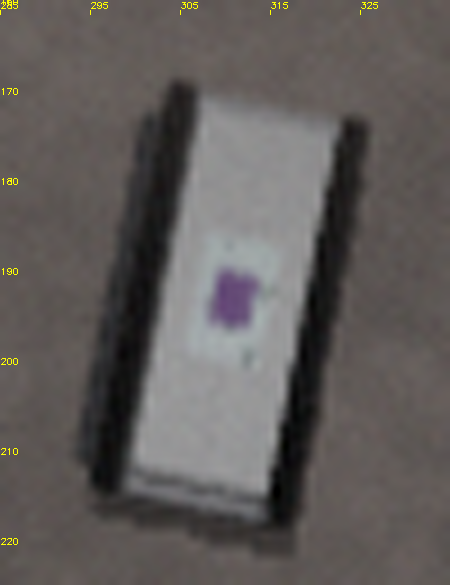

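View pics/c2.png

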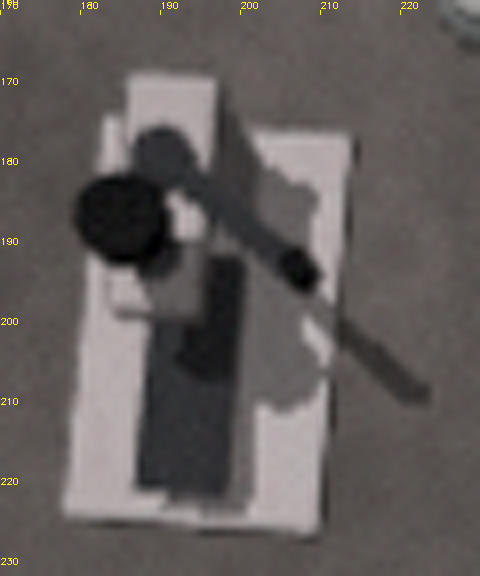

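View pics/c3.png

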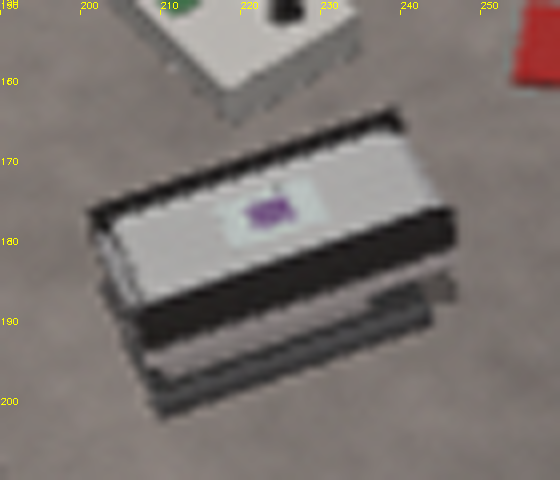

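View pics/c4.png

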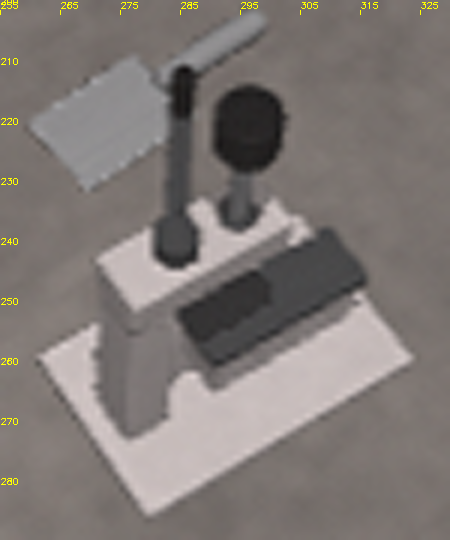

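```bash
cat > fit.py <<'E'
from h import *
from scipy.optimize import least_squares
def c2p(pts,x0,y0,s): return np.array(pts,float)/s+np.array([x0,y0])-0.5+0.5/s
def T(p,X):
    c,s=np.cos(p[2]),np.sin(p[2]); X=np.asarray(X,float)
    return np.c_[p[0]+c*X[:,0]-s*X[:,1],p[1]+s*X[:,0]+c*X[:,1],X[:,2]]
if __name__=="__main__":
    L=.083;W=.040;h=.074
    RT=c2p([(166,85),(368,122),(90,490),(298,525),(233,298)],285,160,9); RX=[(L,W,h),(L,-W,h),(-L,W,h),(-L,-W,h),(0,0,h)]
    RS=c2p([(88,208),(395,108),(455,208),(270,212)],190,150,8); SX=[(L,-W,h),(-L,-W,h),(-L,W,h),(0,0,h)]
    f=lambda p:np.r_[(proj("top",T(p,RX))-RT).ravel(),(proj("scene",T(p,SX))-RS).ravel()]
    r=least_squares(f,[.5,-.2,0],loss='soft_l1'); print("rack",r.x); print(f(r.x).reshape(-1,2).round(2))
    z=.012
    RT=c2p([(105,115),(355,133),(318,533),(63,517),(128,75),(217,78)],170,160,8); RX=[(.125,.06,z),(.125,-.06,z),(-.065,-.06,z),(-.065,.06,z),(.114,.02,.182),(.114,-.02,.182)]
    RS=c2p([(36,357),(150,517),(412,358)],255,200,6); SX=[(.125,-.06,z),(.125,.06,z),(-.065,.06,z)]
    f=lambda p:np.r_[(proj("top",T(p,RX))-RT).ravel(),(proj("scene",T(p,SX))-RS).ravel()]
    r=least_squares(f,[.5,.1,0],loss='soft_l1'); p=r.x; print("stand",p); print(f(p).reshape(-1,2).round(2))
    kt=c2p([(122,218)],170,160,8); ks=c2p([(250,108)],255,200,6)
    K=lambda v:T(p,[(.035,0,v[0])])
    g=lambda v:np.r_[(proj("top",K(v))-kt).ravel(),(proj("scene",K(v))-ks).ravel()]
    r=least_squares(g,[.29]); print("knob z",r.x,g(r.x).round(2),K(r.x))
    pt=c2p([(300,268)],170,160,8); ps=c2p([(183,70)],255,200,6)
    P=lambda v:T(p,[(.075+.08*np.cos(v[0]-2.444),.08*np.sin(v[0]-2.444),.229)])
    g=lambda v:np.r_[(proj("top",P(v))-pt).ravel(),(proj("scene",P(v))-ps).ravel()]
    r=least_squares(g,[.1]); print("clamp",r.x,g(r.x).round(2),P(r.x))
E
python3 fit.py
```

```text
rack [ 0.56395752 -0.26081202 -0.19661345]
[[ 0.21  0.05]
 [-0.47  0.09]
 [ 0.56 -0.38]
 [-0.43  0.07]
 [-0.29  0.6 ]
 [-0.23  0.01]
 [-0.31 -0.64]
 [-0.07  0.54]
 [ 0.01 -0.22]]
stand [ 0.51877806  0.16323274 -0.06802697]
[[-0.82  0.34]
 [-0.56  0.12]
 [-0.07  0.21]
 [-0.31  0.06]
 [-0.42 -0.7 ]
 [ 0.17 -0.32]
 [-0.26 -0.8 ]
 [-0.64 -0.46]
 [ 0.02 -0.59]]
knob z [0.28215761] [-0.59 -0.36 -0.34  0.23] [[0.55369711 0.16085364 0.28215761]]
clamp [0.24309422] [-0.69 -0.36 -0.19  0.3 ] [[0.54218129 0.09685134 0.229     ]]
```

```bash
python3 - <<'E'
from h import *
from fit import T
print(bot.tips_ahead)
for z in(0,.04): print(unproj("top",[(306,150),(386,166),(318,107),(344,155)],z).round(3).tolist())
print(unproj("top",[(322,72),(412,90)],.15).round(3))
p=[.56396,-.26081,-.1966]
print("rear",T(p,[(.075,0,.07),(.100,0,.07),(.083,0,0)]).round(4))
crop("pics/top0.png","pics/c5.png",290,60,130,120,5)
crop("pics/scene0.png","pics/c6.png",90,125,130,110,5)
E
```

```text
0.017
[[0.744, -0.259, 0.0], [0.68, -0.561, 0.0], [0.917, -0.31, 0.0], [0.724, -0.404, 0.0]]
[[0.733, -0.254, 0.04], [0.671, -0.548, 0.04], [0.902, -0.303, 0.04], [0.714, -0.395, 0.04]]
[[ 0.992 -0.303  0.15 ]
 [ 0.922 -0.619  0.15 ]]
rear [[ 0.6375 -0.2755  0.07  ]
 [ 0.662  -0.2803  0.07  ]
 [ 0.6454 -0.277   0.    ]]
```

View pics/c6.png

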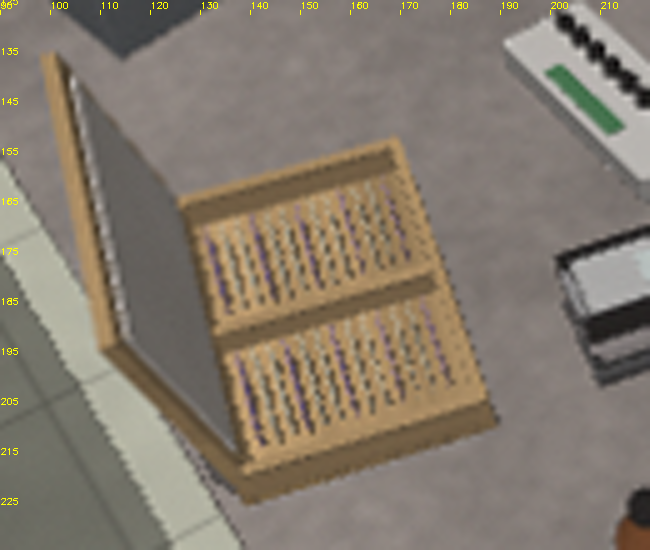

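```bash
cat > go.py <<'E'
import sys
from h import *
from scipy.spatial.transform import Rotation as R
def go(x,y,z,yaw,roll=np.pi,pitch=0):
    s=telemetry.observe(); A=R.from_euler('xyz',s['tool_rot']); B=R.from_euler('xyz',[roll,pitch,yaw])
    d=A.inv().apply(np.array([x,y,z])-s['position'])/.15; w=(A.inv()*B).as_rotvec()/(np.pi/4)
    print("t",s['clock'],"pos",s['position'].round(4),"rot",s['tool_rot'].round(4),"F",s['force'].round(1),"grip",round(s['grip_width'],4))
    print("delta",d.round(3).tolist(),w.round(3).tolist())
if __name__=="__main__": go(*map(float,sys.argv[1:]))
E
python3 go.py .667 -.2813 .2 -.197
```

```text
t 0.1 pos [ 0.1514 -0.6061  0.2478] rot [-3.1406  0.      0.2448] F [-0.1 -0.4 -1. ] grip 0.0857
delta [3.86, -1.267, 0.32] [-0.001, 0.0, 0.563]
```

{"method": "arm_command", "body": {"deltas": [[-1,0.33,-0.1,0,0,0,0],[-1,0.66,-0.2,0,0,0,0],[-1,1,-0.33,0,0,0,0]], "newtons": 60}}

```text
clock: 0.48
position: [0.2861, -0.521, 0.248]
tool_rot: [-3.141, 0.0, 0.244]
force: [0.6, -0.7, -0.5]
grip_width: 0.0321
```

{"method": "arm_command", "body": {"deltas": [[-1,0.33,-0.1,0,0,0,0],[-1,0.66,-0.2,0,0,0,0],[-1,1,-0.33,0,0,0,0]]}}

```text
clock: 0.85
position: [0.4197, -0.4367, 0.2481]
tool_rot: [-3.141, 0.0, 0.244]
force: [0.5, -1.0, -0.5]
grip_width: 0.0001
```

{"method": "arm_command", "body": {"deltas": [[-1,0.33,-0.1,0,0,0,0.18],[-1,0.66,-0.2,0,0,0,0.36],[-1,1,-0.33,0,0,0,0.56],[-1,1,-0.33,0,0,0,0.56]]}}

```text
clock: 1.35
position: [0.5555, -0.3489, 0.2474]
tool_rot: [-3.14, 0.0, -0.191]
force: [-0.4, -0.3, 0.3]
grip_width: 0.0001
```

```bash
python3 go.py .667 -.2813 .13 -.197
```

```text
t 1.35 pos [ 0.5555 -0.3489  0.2474] rot [-3.1395e+00  1.0000e-04 -1.9110e-01] F [-0.4 -0.3  0.3] grip 0.0001
delta [0.644, -0.582, 0.784] [-0.003, 0.0, 0.008]
```

{"method": "arm_command", "body": {"deltas": [[-1,0.32,-0.29,0,0,0,0.01],[-1,0.64,-0.58,0,0,0,0.01],[-1,0.64,-0.58,0.4,0,0,0.01],[-1,0.64,-0.58,0.78,0,0,0.01],[-1,0.64,-0.58,0.78,0,0,0.01]]}}

```text
clock: 1.98
position: [0.6604, -0.2861, 0.1272]
tool_rot: [-3.141, 0.008, -0.202]
force: [-0.1, -0.7, 1.2]
grip_width: -0.0001
```

```bash
python3 go.py .667 -.2813 .0875 -.197; python3 - <<'E'
from h import *
for n in("top","scene"):
    im=cams.grab_frame(n); cv2.imwrite(f"pics/{n}1.png",im)
    s=telemetry.observe(); print(n,proj(n,[s['position'],s['position']-[0,0,.017]]).round(1).tolist())
crop("pics/scene1.png","pics/c7.png",185,125,70,75,8)
E
```

```text
t 1.975 pos [ 0.6604 -0.2861  0.1272] rot [-3.1406  0.0077 -0.2025] F [-0.1 -0.7  1.2] grip -0.0001
delta [0.039, -0.04, 0.264] [-0.001, 0.01, -0.007]
top [[319.1, 163.1], [318.4, 164.2]]
scene [[196.3, 173.5], [196.9, 176.3]]
```

View pics/c7.png

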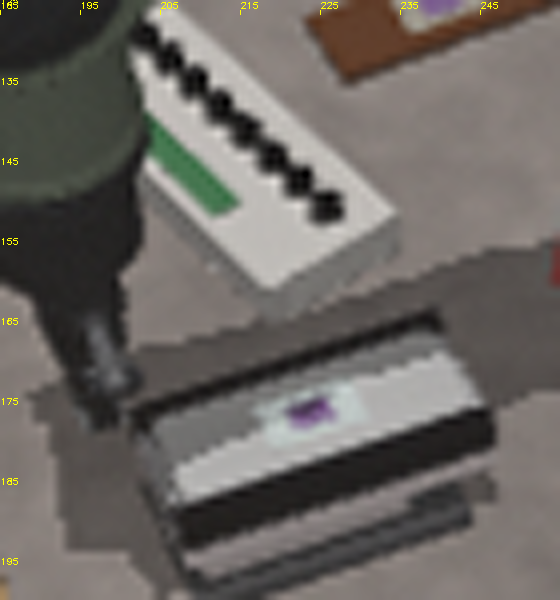

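{"method": "arm_command", "body": {"deltas": [[-1,0,0,0.13,0,0,0],[-1,0,0,0.13,0,0,0]]}}

```text
clock: 2.33
position: [0.6629, -0.2867, 0.1121]
tool_rot: [-3.142, 0.0, -0.203]
force: [-0.4, -0.4, 0.1]
grip_width: 0.0004
```

```bash
python3 go.py .667 -.2813 .0875 -.197
```

```text
t 2.325 pos [ 0.6629 -0.2867  0.1121] rot [-3.1416e+00  1.0000e-04 -2.0300e-01] F [-0.4 -0.4  0.1] grip 0.0004
delta [0.02, -0.04, 0.164] [-0.0, 0.0, -0.008]
```

{"method": "arm_command", "body": {"deltas": [[-1,0.02,-0.035,0.0,0,0,-0.008],[-1,0.02,-0.035,0.16,0,0,-0.008],[-1,0.02,-0.035,0.16,0,0,-0.008],[-1,0.02,-0.035,0.16,0,0,-0.008]]}}

```text
clock: 2.82
position: [0.6676, -0.282, 0.0889]
tool_rot: [3.141, -0.001, -0.197]
force: [0.2, 0.1, 0.4]
grip_width: -0.0001
```

```bash
python3 go.py .667 -.2813 .0875 -.197
```

```text
t 2.825 pos [ 0.6676 -0.282   0.0889] rot [ 3.1415e+00 -9.0000e-04 -1.9650e-01] F [0.2 0.1 0.4] grip -0.0001
delta [-0.005, -0.004, 0.009] [0.0, -0.001, 0.001]
```

{"method": "arm_command", "body": {"deltas": [[-1,0,0,0.009,0,0,0],[-1,-0.05,0,0.009,0,0,0],[-1,-0.1,0,0.009,0,0,0],[-1,-0.14,0,0.009,0,0,0],[-1,-0.17,0,0.009,0,0,0],[-1,-0.2,0,0.009,0,0,0]]}}

```text
clock: 3.58
position: [0.6376, -0.276, 0.0866]
tool_rot: [-3.142, -0.001, -0.197]
force: [1.4, -0.1, 0.7]
grip_width: -0.0001
```

```bash
python3 go.py .5924 -.2665 .0875 -.197; python3 - <<'E'
from h import *
for n in("top","scene"):
    im=cams.grab_frame(n); cv2.imwrite(f"pics/{n}2.png",im)
crop("pics/scene2.png","pics/c8.png",185,125,80,75,8)
E
```

```text
t 3.575 pos [ 0.6376 -0.276   0.0866] rot [-3.1415e+00 -6.0000e-04 -1.9660e-01] F [ 1.4 -0.1  0.7] grip -0.0001
delta [-0.308, -0.004, -0.006] [-0.0, -0.001, 0.001]
```

View pics/c8.png

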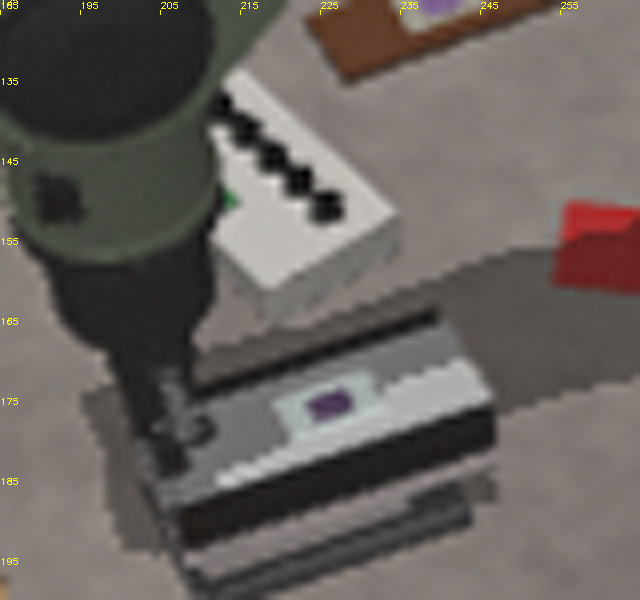

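{"method": "arm_command", "body": {"deltas": [[-1,-0.05,0,-0.004,0,0,0],[-1,-0.1,0,-0.004,0,0,0],[-1,-0.15,0,-0.004,0,0,0],[-1,-0.2,0,-0.004,0,0,0],[-1,-0.24,0,-0.004,0,0,0],[-1,-0.27,0,-0.004,0,0,0],[-1,-0.285,0,-0.004,0,0,0],[-1,-0.285,0,-0.004,0,0,0]]}}

```text
clock: 4.68
position: [0.5957, -0.2677, 0.0871]
tool_rot: [-3.142, 0.0, -0.197]
force: [0.4, -0.3, 1.0]
grip_width: -0.0001
```

```bash
python3 go.py .5924 -.2665 .0875 -.197; python3 - <<'E'
from h import *
for n in("top","scene"):
    im=cams.grab_frame(n); cv2.imwrite(f"pics/{n}3.png",im)
crop("pics/scene3.png","pics/c9.png",185,125,80,75,8)
crop("pics/top3.png","pics/c10.png",275,160,70,75,8)
E
```

```text
t 4.675 pos [ 0.5957 -0.2677  0.0871] rot [-3.1416e+00  2.0000e-04 -1.9660e-01] F [ 0.4 -0.3  1. ] grip -0.0001
delta [-0.023, -0.004, -0.003] [-0.0, 0.0, 0.001]
```

View pics/c9.png

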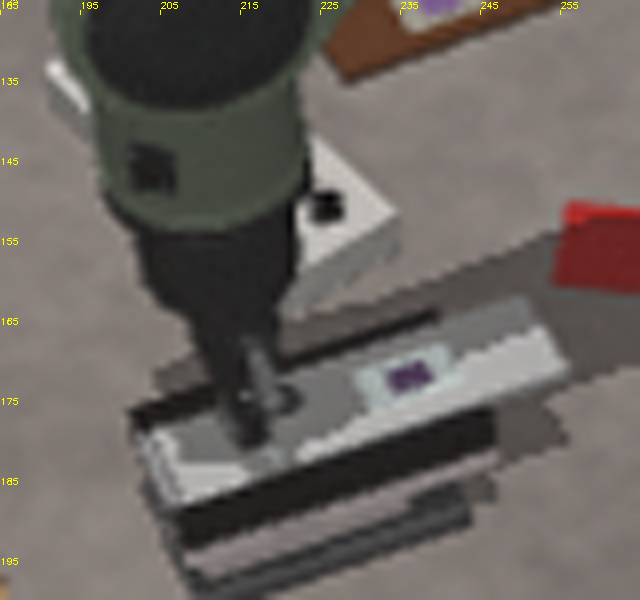

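View pics/c10.png

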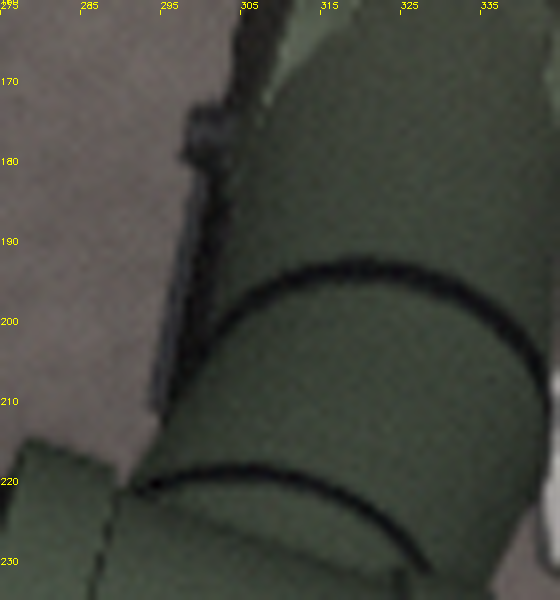

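```bash
python3 - <<'E'
from h import *
from fit import c2p
p=np.array([.56396,-.26081]);th=-.1966
u=np.array([np.cos(th),np.sin(th)]);v=np.array([-u[1],u[0]])
for X in unproj("scene",c2p([(408,376),(528,298),(568,366)],185,125,8),.074): print(X.round(4),(X[:2]-p)@u+.083,(X[:2]-p)@v)
X=unproj("scene",c2p([(270,212)],190,150,8),.074)[0]; print((X[:2]-p)@u+.083)
E
```

```text
[ 0.5121 -0.2505  0.074 ] 0.03009837348497807 -3.5569619144713645e-05
[ 0.4333 -0.2576  0.074 ] -0.04577826383547866 -0.022395541479049017
[ 0.4432 -0.2083  0.074 ] -0.045678566945696844 0.027906839437256695
0.08345123494469288
```

{"method": "arm_command", "body": {"deltas": [[-1,-0.02,0,0,0,0,0],[-1,-0.035,0,0,0,0,0],[-1,-0.035,0,0,0,0,0],[-1,0.0,0,0,0,0,0],[-1,0.0,0,-0.2,0,0,0],[-1,0,0,-0.6,0,0,0],[-1,0,0,-0.6,0,0,0]]}}

```text
clock: 5.65
position: [0.5979, -0.2687, 0.1816]
tool_rot: [3.14, -0.007, -0.197]
force: [-0.4, 0.9, -0.2]
grip_width: -0.0002
```

```bash
python3 go.py .461 -.24 .177 -.197; python3 - <<'E'
from h import *
for n in("top","scene"):
    im=cams.grab_frame(n); cv2.imwrite(f"pics/{n}4.png",im)
crop("pics/scene4.png","pics/c11.png",185,125,80,75,8)
E
```

```text
t 5.65 pos [ 0.5979 -0.2687  0.1816] rot [ 3.1405 -0.0067 -0.1969] F [-0.4  0.9 -0.2] grip -0.0002
delta [-0.933, -0.009, 0.024] [0.001, -0.009, 0.0]
```

View pics/c11.png

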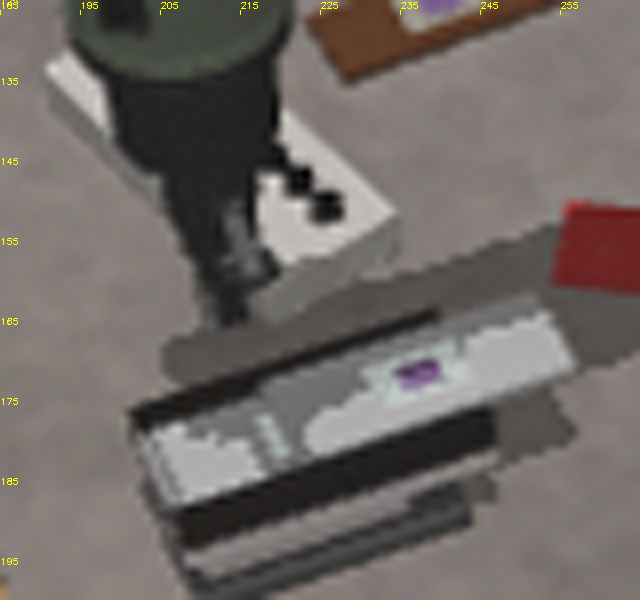

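{"method": "arm_command", "body": {"deltas": [[1,-0.3,0,0,0,0,0],[1,-0.6,0,0,0,0,0],[1,-0.91,0,0,0,0,0],[1,-0.91,0,0,0,0,0],[1,-0.91,0,0,0,0,0],[1,-0.91,0,0,0,0,0]]}}

```text
clock: 6.5
position: [0.4626, -0.241, 0.1766]
tool_rot: [-3.141, 0.0, -0.196]
force: [0.5, 0.5, -0.7]
grip_width: 0.0854
```

```bash
python3 go.py .464 -.241 .066 -.197
```

```text
t 6.5 pos [ 0.4626 -0.241   0.1766] rot [-3.1414e+00  3.0000e-04 -1.9620e-01] F [ 0.5  0.5 -0.7] grip 0.0854
delta [0.009, -0.002, 0.737] [-0.0, 0.0, 0.001]
```

{"method": "arm_command", "body": {"deltas": [[1,0.01,0,0.2,0,0,0],[1,0.01,0,0.4,0,0,0],[1,0.01,0,0.6,0,0,0],[1,0.01,0,0.735,0,0,0],[1,0.01,0,0.735,0,0,0],[1,0.01,0,0.735,0,0,0]]}}

```text
clock: 7.25
position: [0.4639, -0.2415, 0.0673]
tool_rot: [3.142, -0.0, -0.197]
force: [-1.1, 0.1, -0.3]
grip_width: 0.0855
```

```bash
python3 go.py .464 -.241 .066 -.197; python3 - <<'E'
from h import *
for n in("top","scene"):
    im=cams.grab_frame(n); cv2.imwrite(f"pics/{n}5.png",im)
crop("pics/scene5.png","pics/c12.png",185,125,80,75,8)
E
```

```text
t 7.25 pos [ 0.4639 -0.2415  0.0673] rot [ 3.1415e+00 -5.0000e-04 -1.9660e-01] F [-1.1  0.1 -0.3] grip 0.0855
delta [0.0, -0.003, 0.009] [0.0, -0.001, 0.001]
```

View pics/c12.png

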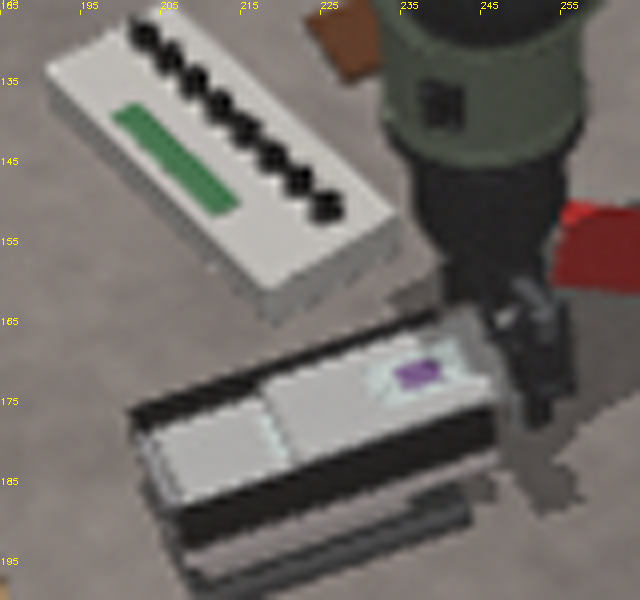

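{"method": "arm_command", "body": {"deltas": [[1,0,0,0.015,0,0,0],[0.5,0,0,0.015,0,0,0],[0.3,0,0,0.015,0,0,0],[0.1,0,0,0.015,0,0,0],[-0.2,0,0,0.015,0,0,0],[-0.2,0,0,0.015,0,0,0]], "newtons": 80}}

```text
clock: 8.1
position: [0.4634, -0.2414, 0.0648]
tool_rot: [3.142, -0.0, -0.197]
force: [-2.7, 0.0, 6.4]
grip_width: 0.0542
```

```bash
python3 go.py .464 -.241 .09 -.197
```

```text
t 8.1 pos [ 0.4634 -0.2414  0.0648] rot [ 3.1415e+00 -2.0000e-04 -1.9670e-01] F [-2.7  0.   6.4] grip 0.0542
delta [0.004, -0.004, -0.168] [0.0, -0.0, 0.0]
```

{"method": "arm_command", "body": {"deltas": [[-0.4,0,0,0,0,0,0],[-0.4,0,0,-0.05,0,0,0],[-0.4,0,0,-0.1,0,0,0],[-0.4,0,0,-0.2,0,0,0],[-0.4,0,0,-0.2,0,0,0]], "newtons": 90}}

```text
clock: 8.72
position: [0.464, -0.2417, 0.0959]
tool_rot: [3.141, -0.002, -0.197]
force: [-0.0, 0.2, -1.9]
grip_width: 0.0542
```

```bash
python3 go.py .464 -.241 .09 -.197; python3 - <<'E'
from h import *
for n in("top","scene"):
    im=cams.grab_frame(n); cv2.imwrite(f"pics/{n}6.png",im)
crop("pics/scene6.png","pics/c13.png",185,125,80,75,8)
E
```

```text
t 8.725 pos [ 0.464  -0.2417  0.0959] rot [ 3.1412e+00 -2.1000e-03 -1.9670e-01] F [-0.   0.2 -1.9] grip 0.0542
delta [-0.001, -0.005, 0.04] [0.001, -0.003, 0.0]
```

View pics/c13.png

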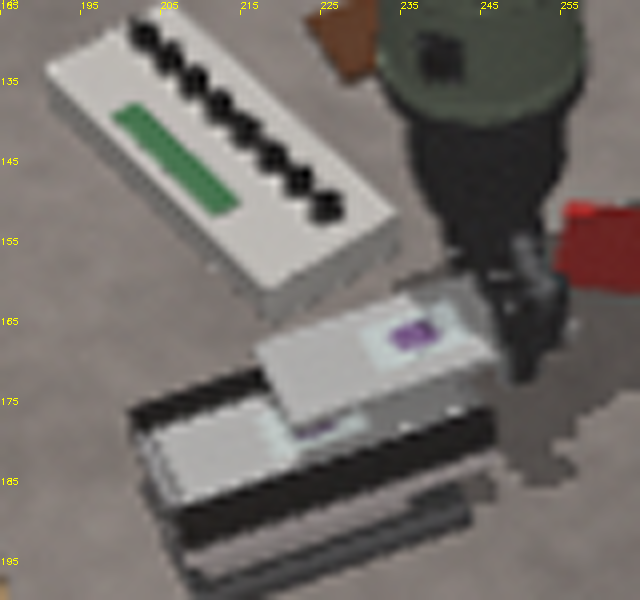

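```bash
python3 - <<'E'
from h import *
from fit import c2p
t=np.array([.464,-.2417]);th=-.197
u=np.array([np.cos(th),np.sin(th)]);v=np.array([-u[1],u[0]])
for z in(.102,.105):
  for X in unproj("scene",c2p([(413,336),(258,347),(293,425)],185,125,8),z): print(X.round(4),(X[:2]-t)@u,(X[:2]-t)@v)
E
python3 go.py .40 .0 .19 -.1
```

```text
[ 0.5075 -0.25    0.102 ] 0.04426415777328003 0.00032338610757382094
[ 0.5735 -0.2894  0.102 ] 0.11673406740818563 -0.025377531496847922
[ 0.5862 -0.2371  0.102 ] 0.11892043113035096 0.028470722222488847
[ 0.5088 -0.2478  0.105 ] 0.045102622812055765 0.002793318918563823
[ 0.5746 -0.2871  0.105 ] 0.1173806082087091 -0.02283953417386299
[ 0.5873 -0.2348  0.105 ] 0.11956118171816352 0.03086611159786674
t 8.825 pos [ 0.4634 -0.2414  0.0948] rot [ 3.1416e+00 -5.0000e-04 -1.9670e-01] F [-0.8 -0.3 -1.6] grip 0.0542
delta [-0.729, -1.496, -0.635] [0.0, -0.001, -0.123]
```

{"method": "arm_command", "body": {"deltas": [[-0.4,-0.1,-0.2,-0.2,0,0,0],[-0.4,-0.2,-0.45,-0.2,0,0,0],[-0.4,-0.3,-0.7,-0.2,0,0,-0.05],[-0.4,-0.4,-0.95,-0.2,0,0,-0.1],[-0.4,-0.4,-0.95,-0.2,0,0,-0.1]]}}

```text
clock: 9.45
position: [0.4318, -0.0873, 0.1243]
tool_rot: [-3.141, 0.001, -0.113]
force: [0.0, -0.4, -1.7]
grip_width: 0.0539
```

```bash
python3 go.py .40 .13 .12 -.068
```

```text
t 9.45 pos [ 0.4318 -0.0873  0.1243] rot [-3.1408e+00  9.0000e-04 -1.1340e-01] F [ 0.  -0.4 -1.7] grip 0.0539
delta [-0.375, -1.415, 0.03] [-0.001, 0.001, -0.058]
```

{"method": "arm_command", "body": {"deltas": [[-0.4,-0.08,-0.25,0,0,0,-0.03],[-0.4,-0.16,-0.5,0,0,0,-0.058],[-0.4,-0.2,-0.75,0,0,0,-0.058],[-0.4,-0.2,-0.95,0,0,0,-0.058],[-0.4,-0.2,-0.95,0,0,0,-0.058]]}}

```text
clock: 10.07
position: [0.4197, 0.0566, 0.1244]
tool_rot: [-3.141, -0.0, -0.07]
force: [-0.6, -1.1, -1.2]
grip_width: 0.0541
```

```bash
python3 go.py .4046 .171 .09 -.068;python3 - <<'E'
from h import *
for n in("top","scene"):
    im=cams.grab_frame(n); cv2.imwrite(f"pics/{n}7.png",im)
E
```

```text
t 10.075 pos [0.4197 0.0566 0.1244] rot [-3.1411e+00 -1.0000e-04 -7.0000e-02] F [-0.6 -1.1 -1.2] grip 0.0541
delta [-0.154, -0.753, 0.229] [-0.001, -0.0, -0.003]
```

View pics/scene7.png

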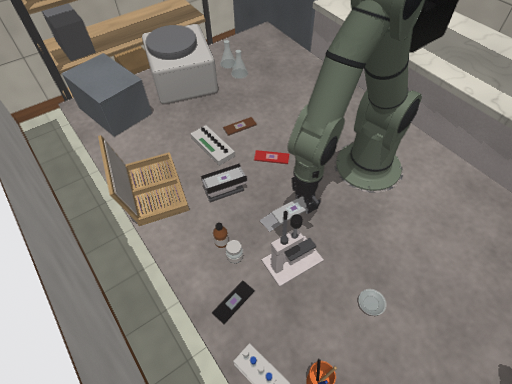

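View pics/top7.png

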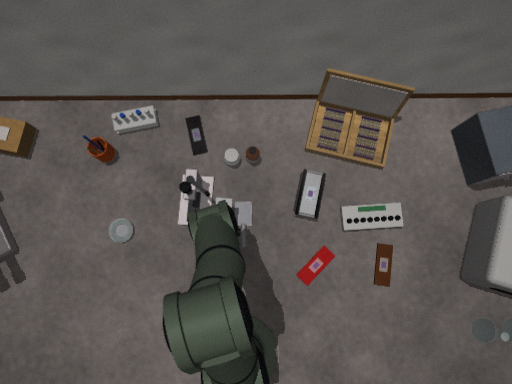

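{"method": "arm_command", "body": {"deltas": [[-0.4,-0.15,-0.1,0.05,0,0,0],[-0.4,-0.15,-0.35,0.12,0,0,0],[-0.4,-0.15,-0.6,0.2,0,0,0],[-0.4,-0.15,-0.753,0.23,0,0,0],[-0.4,-0.15,-0.753,0.23,0,0,0],[-0.4,-0.15,-0.753,0.23,0,0,0]]}}

```text
clock: 10.92
position: [0.4052, 0.168, 0.09]
tool_rot: [3.141, 0.0, -0.074]
force: [-0.6, 0.7, -3.0]
grip_width: 0.0539
```

```bash
python3 go.py .4744 .1662 .087 -.068;python3 - <<'E'
from h import *
for n in("top","scene"):
    im=cams.grab_frame(n); cv2.imwrite(f"pics/{n}8.png",im)
crop("pics/scene8.png","pics/c14.png",255,195,80,90,6)
E
```

```text
t 10.925 pos [0.4052 0.168  0.09  ] rot [ 3.1409e+00  2.0000e-04 -7.4100e-02] F [-0.6  0.7 -3. ] grip 0.0539
delta [0.461, -0.022, 0.02] [0.001, 0.0, -0.008]
```

View pics/c14.png

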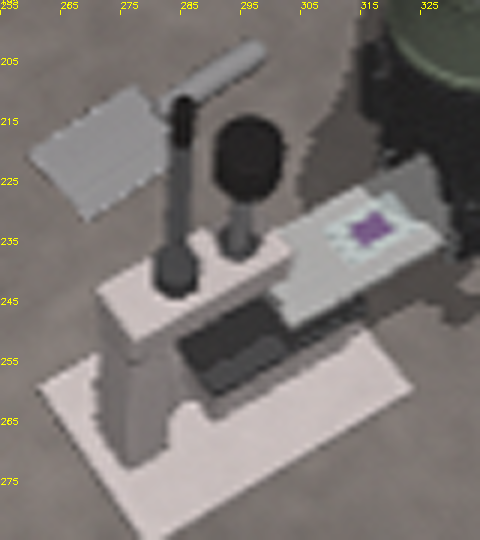

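```bash
python3 - <<'E'
from h import *
from fit import *
p=[.51878,.16323,-.0680]
m=c2p([(328,228),(367,282),(212,365),(178,315)],255,200,6)
print(proj("scene",T(p,[(-.055,-.02,.06),(-.055,.02,.06),(.055,.02,.06),(.055,-.02,.06)]))-m)
X=unproj("scene",m,.06);print(X, X.mean(0))
m=c2p([(136,488),(228,497)],170,160,8)
print(proj("top",T(p,[(-.055,.02,.06),(-.055,-.02,.06)]))-m); print(unproj("top",m,.06))
# plate window now
s=telemetry.observe();t=s['position'][:2];th=s['tool_rot'][2];u=np.array([np.cos(th),np.sin(th)]);v=np.array([-u[1],u[0]])
for X in unproj("scene",c2p([(371,228),(290,327),(443,240)],255,195,6),.098): print(X.round(4),(X[:2]-t)@u,(X[:2]-t)@v)
E
```

```text
[[-0.35317148 -1.00682145]
 [-0.04293589 -1.60711911]
 [ 0.0130595  -0.44010865]
 [-0.88276784 -0.9583996 ]]
[[0.46421231 0.15090134 0.06      ]
 [0.46934491 0.19183816 0.06      ]
 [0.57608632 0.18071787 0.06      ]
 [0.57210748 0.14427451 0.06      ]] [0.52043775 0.16693297 0.06      ]
[[-0.46946084  0.54394614]
 [-0.94960689  0.15652152]]
[[0.46723125 0.18526882 0.06      ]
 [0.46310937 0.14359155 0.06      ]]
[0.4484 0.1648 0.098 ] 0.043266439116892236 -7.499531476291165e-05
[0.5279 0.1871 0.098 ] 0.1208177997804723 0.028018234064282915
[0.4202 0.1951 0.098 ] 0.012839942089552815 0.02805446232455163
```

{"method": "arm_command", "body": {"deltas": [[-0.4,0.1,-0.01,0.02,0,0,-0.004],[-0.4,0.2,-0.02,0.02,0,0,-0.008],[-0.4,0.3,-0.022,0.02,0,0,-0.008],[-0.4,0.4,-0.022,0.02,0,0,-0.008],[-0.4,0.463,-0.022,0.02,0,0,-0.008],[-0.4,0.463,-0.022,0.02,0,0,-0.008],[-0.4,0.463,-0.022,0.02,0,0,-0.008]]}}

```text
clock: 11.9
position: [0.4741, 0.1677, 0.087]
tool_rot: [3.141, 0.001, -0.066]
force: [0.1, -1.0, -2.8]
grip_width: 0.0541
```

```bash
python3 go.py .475 .1662 .059 -.068;python3 - <<'E'
from h import *
for n in("top","scene"):
    im=cams.grab_frame(n); cv2.imwrite(f"pics/{n}9.png",im)
crop("pics/scene9.png","pics/c15.png",255,195,80,90,6)
E
```

```text
t 11.9 pos [0.4741 0.1677 0.087 ] rot [ 3.1415e+00  5.0000e-04 -6.6100e-02] F [ 0.1 -1.  -2.8] grip 0.0541
delta [0.007, 0.009, 0.187] [0.0, 0.001, 0.002]
```

View pics/c15.png

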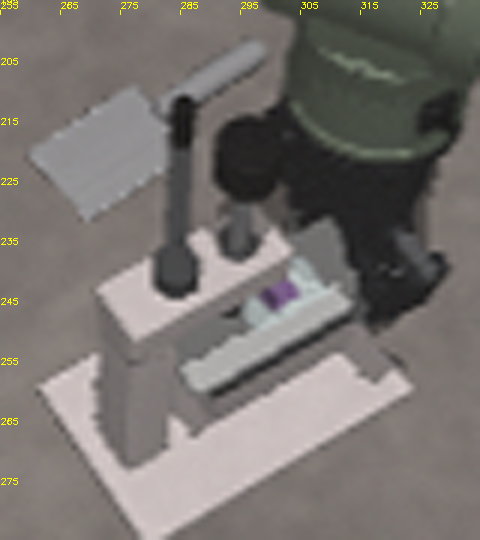

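{"method": "arm_command", "body": {"deltas": [[-0.4,0.007,0.009,0.06,0,0,0.002],[-0.4,0.007,0.009,0.12,0,0,0.002],[-0.4,0.007,0.009,0.16,0,0,0.002],[-0.4,0.007,0.009,0.165,0,0,0.002],[-0.4,0.007,0.009,0.165,0,0,0.002]]}}

```text
clock: 12.62
position: [0.4756, 0.1663, 0.0623]
tool_rot: [3.142, 0.0, -0.068]
force: [0.3, 0.6, -2.7]
grip_width: 0.0539
```

```bash
python3 go.py .475 .1662 .059 -.068
```

```text
t 12.625 pos [0.4756 0.1663 0.0623] rot [ 3.1416  0.     -0.0678] F [ 0.3  0.6 -2.7] grip 0.0539
delta [-0.004, 0.001, 0.022] [0.0, 0.0, 0.0]
```

{"method": "arm_command", "body": {"deltas": [[-0.4,0,0,0.008,0,0,0],[-0.4,0,0,0.015,0,0,0],[-0.4,0,0,0.015,0,0,0]]}}

```text
clock: 13.0
position: [0.4756, 0.1663, 0.0601]
tool_rot: [-3.142, -0.0, -0.068]
force: [0.2, 0.3, -1.5]
grip_width: 0.0536
```

{"method": "arm_command", "body": {"deltas": [[-0.4,0,0,0.008,0,0,0],[-0.4,0,0,0.008,0,0,0]]}}

```text
clock: 13.25
position: [0.4756, 0.1663, 0.0593]
tool_rot: [-3.141, -0.0, -0.068]
force: [-3.1, -0.5, 11.5]
grip_width: 0.0539
```

```bash
python3 go.py .475 .1662 .059 -.068;python3 - <<'E'
from h import *
for n in("top","scene"):
    im=cams.grab_frame(n); cv2.imwrite(f"pics/{n}10.png",im)
crop("pics/scene10.png","pics/c16.png",255,195,80,90,6)
E
```

```text
t 13.25 pos [0.4756 0.1663 0.0593] rot [-3.1414e+00 -4.0000e-04 -6.7900e-02] F [-3.1 -0.5 11.5] grip 0.0539
delta [-0.004, 0.001, 0.002] [-0.0, -0.0, 0.0]
```

View pics/c16.png

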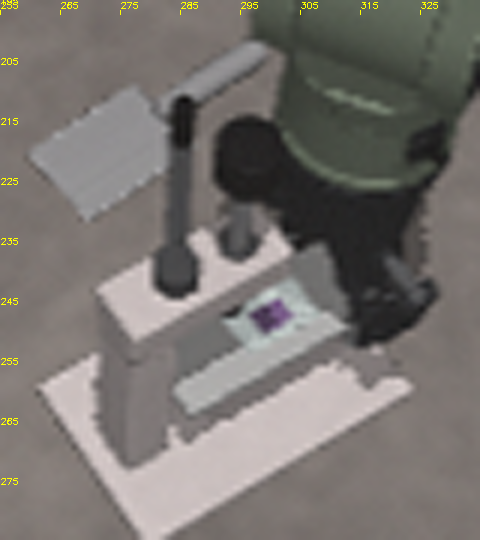

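{"method": "arm_command", "body": {"deltas": [[0.4,0,0,0,0,0,0],[0.6,0,0,0,0,0,0],[1,0,0,0,0,0,0],[1,0,0,0,0,0,0]]}}

```text
clock: 13.85
position: [0.4756, 0.1663, 0.0588]
tool_rot: [-3.142, 0.0, -0.068]
force: [0.4, -1.0, 0.4]
grip_width: 0.0851
```

{"method": "arm_command", "body": {"deltas": [[1,-0.05,0,-0.02,0,0,0],[1,-0.15,0,-0.1,0,0,0],[1,-0.3,0,-0.3,0,0,0],[1,-0.4,0,-0.6,0,0,0],[1,-0.5,0,-0.9,0,0,0],[1,-0.5,0,-0.9,0,0,0]]}}

```text
clock: 14.6
position: [0.4002, 0.172, 0.1971]
tool_rot: [-3.139, -0.004, -0.067]
force: [-0.4, -0.4, -0.9]
grip_width: 0.0854
```

```bash
python3 go.py .475 .1662 .059 -.068;python3 - <<'E'
from h import *
for n in("top","scene"):
    im=cams.grab_frame(n); cv2.imwrite(f"pics/{n}11.png",im)
crop("pics/scene11.png","pics/c17.png",255,195,80,90,6)
E
```

```text
t 14.6 pos [0.4002 0.172  0.1971] rot [-3.1386 -0.0043 -0.0668] F [-0.4 -0.4 -0.9] grip 0.0854
delta [0.496, 0.008, 0.923] [-0.004, -0.005, 0.001]
```

View pics/c17.png

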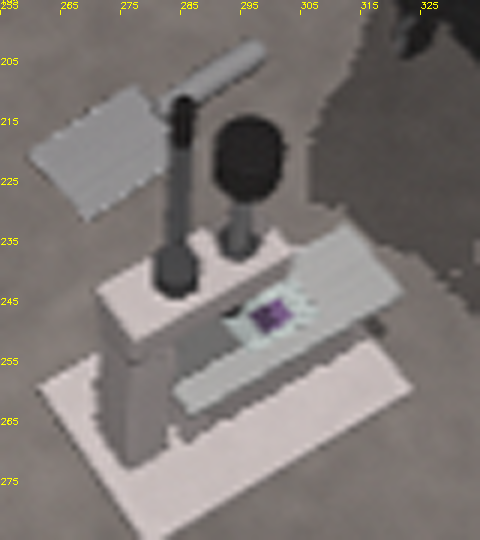

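```bash
python3 - <<'E'
from h import *
from fit import *
p=[.51878,.16323,-.0680]
X=unproj("scene",c2p([(270,315),(348,222),(404,290),(192,415)],255,195,6),.068)
c,s=np.cos(p[2]),np.sin(p[2])
for q in X: d=q[:2]-p[:2]; print(q.round(4),(c*d[0]+s*d[1]).round(4),(-s*d[0]+c*d[1]).round(4))
crop("pics/top11.png","pics/c18.png",170,160,60,72,8)
E
python3 go.py .5537 .1609 .34 -.068
```

```text
[0.5197 0.1633 0.068 ] 0.001 0.0001
[0.4422 0.1421 0.068 ] -0.075 -0.0263
[0.446  0.1962 0.068 ] -0.0749 0.028
[0.5959 0.1867 0.068 ] 0.0753 0.0287
t 14.7 pos [0.4002 0.1714 0.1944] rot [-3.1409e+00 -1.1000e-03 -6.7300e-02] F [ 0.2  0.3 -0.4] grip 0.085
delta [1.027, 0.0, -0.969] [-0.001, -0.001, 0.001]
```

View pics/c18.png

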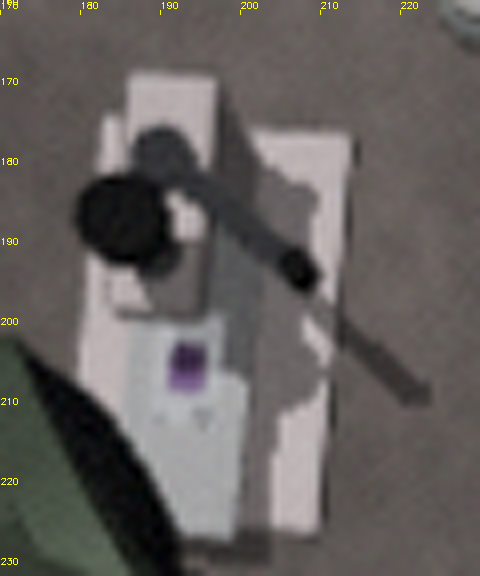

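{"method": "arm_command", "body": {"deltas": [[-1,0,0,-0.3,0,0,0],[-1,0,0,-0.6,0,0,0],[-1,0,0,-0.97,0,0,0],[-1,0.3,0,-0.97,0,0,0],[-1,0.6,0,-0.97,0,0,0],[-1,1,0,-0.97,0,0,0],[-1,1,0,-0.97,0,0,0],[-1,1,0,-0.97,0,0,0]], "newtons": 60}}

```text
clock: 15.7
position: [0.5497, 0.1611, 0.3379]
tool_rot: [3.141, 0.002, -0.068]
force: [-0.5, 0.1, 0.2]
grip_width: 0.0002
```

```bash
python3 go.py .5537 .1609 .305 -.068;python3 - <<'E'
from h import *
for n in("top","scene"):
    im=cams.grab_frame(n); cv2.imwrite(f"pics/{n}12.png",im)
crop("pics/scene12.png","pics/c19.png",255,175,80,90,6)
E
```

```text
t 15.7 pos [0.5497 0.1611 0.3379] rot [ 3.1406e+00  2.4000e-03 -6.7900e-02] F [-0.5  0.1  0.2] grip 0.0002
delta [0.027, -0.0, 0.219] [0.001, 0.003, 0.0]
```

View pics/c19.png

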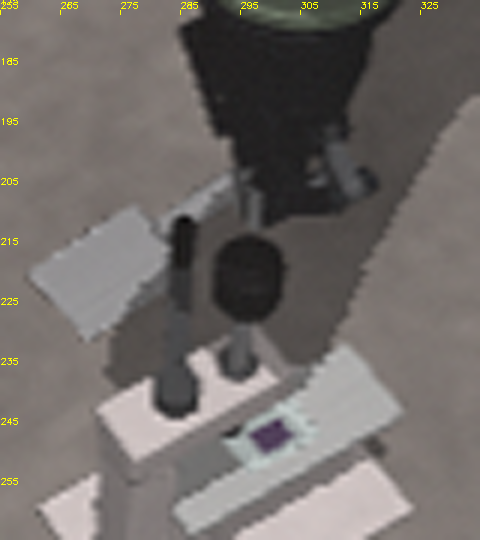

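{"method": "arm_command", "body": {"deltas": [[-1,0.025,0,0.06,0,0,0],[-1,0.025,0,0.14,0,0,0],[-1,0.025,0,0.22,0,0,0],[-1,0.025,0,0.27,0,0,0],[-1,0.025,0,0.32,0,0,0],[-1,0.025,0,0.37,0,0,0],[-1,0.025,0,0.42,0,0,0],[-1,0.025,0,0.42,0,0,0]]}}

```text
clock: 16.8
position: [0.5541, 0.1609, 0.2758]
tool_rot: [3.141, 0.0, -0.068]
force: [0.6, -1.0, -0.5]
grip_width: 0.0002
```

```bash
python3 go.py .5537 .1609 .25 -.068;python3 - <<'E'
from h import *
for n in("top","scene"):
    im=cams.grab_frame(n); cv2.imwrite(f"pics/{n}13.png",im)
crop("pics/scene13.png","pics/c20.png",255,185,80,90,6)
E
```

```text
t 16.8 pos [0.5541 0.1609 0.2758] rot [ 3.1414e+00  3.0000e-04 -6.7800e-02] F [ 0.6 -1.  -0.5] grip 0.0002
delta [-0.003, 0.0, 0.172] [0.0, 0.0, 0.0]
```

View pics/c20.png

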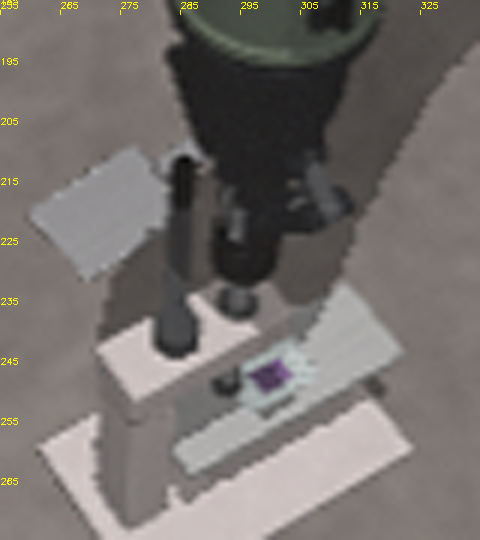

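{"method": "arm_command", "body": {"deltas": [[-1,0,0,0.035,0,0,0],[-1,0,0,0.07,0,0,0],[-1,0,0,0.1,0,0,0],[-1,0,0,0.12,0,0,0],[-1,0,0,0.135,0,0,0],[-1,0,0,0.135,0,0,0]]}}

```text
clock: 17.65
position: [0.5537, 0.1608, 0.2557]
tool_rot: [3.141, 0.001, -0.068]
force: [0.6, 0.3, 0.9]
grip_width: -0.0003
```

{"method": "arm_command", "body": {"deltas": [[-1,0,0,0.007,0,0,0],[-1,0,0,0.012,0,0,0]]}}

```text
clock: 17.9
position: [0.5538, 0.1608, 0.2542]
tool_rot: [3.141, 0.001, -0.068]
force: [-2.9, -0.3, 3.3]
grip_width: 0.0
```

{"method": "arm_command", "body": {"deltas": [[-1,0,0,0.006,0,0,0],[-1,0,0,0.006,0,0,0]]}}

```text
clock: 18.15
position: [0.5541, 0.1609, 0.2532]
tool_rot: [3.141, 0.0, -0.068]
force: [-0.4, -0.1, 0.1]
grip_width: 0.0001
```

{"method": "arm_command", "body": {"deltas": [[-1,0,0,0.006,0,0,0],[-1,0,0,0.006,0,0,0]]}}

```text
clock: 18.4
position: [0.5542, 0.1609, 0.2524]
tool_rot: [3.142, -0.0, -0.068]
force: [0.2, 0.4, 1.3]
grip_width: -0.0001
```

{"method": "arm_command", "body": {"deltas": [[-1,0,0,0.006,0,0,0],[-1,0,0,0.006,0,0,0]]}}

```text
clock: 18.65
position: [0.5542, 0.1609, 0.2516]
tool_rot: [-3.142, -0.0, -0.068]
force: [-1.1, -0.3, 0.9]
grip_width: -0.0004
```

{"method": "arm_command", "body": {"deltas": [[-1,0,0,0.006,0,0,0],[-1,0,0,0.006,0,0,0]]}}

```text
clock: 18.9
position: [0.5542, 0.1609, 0.2507]
tool_rot: [-3.142, -0.0, -0.068]
force: [-0.2, 0.6, 1.6]
grip_width: 0.0003
```

{"method": "arm_command", "body": {"deltas": [[-1,0,0,0.006,0,0,0],[-1,0,0,0.006,0,0,0]]}}

```text
clock: 19.15
position: [0.5542, 0.1609, 0.2501]
tool_rot: [-3.141, -0.0, -0.068]
force: [-2.3, -1.6, 6.8]
grip_width: 0.0
```

```bash
python3 - <<'E'
from h import *
for n in("top","scene"):
    im=cams.grab_frame(n); cv2.imwrite(f"pics/{n}14.png",im)
crop("pics/scene14.png","pics/c21.png",265,205,60,70,8)
print(telemetry.observe()['force'],telemetry.observe()['position'])
E
```

```text
[-1.64087146 -1.08772457  7.29913596] [0.55416968 0.160954   0.25009214]
```

View pics/c21.png

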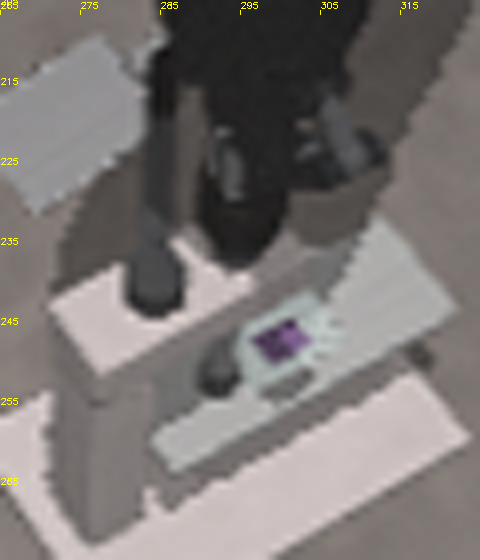

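{"method": "arm_command", "body": {"deltas": [[-1,0,0,0.003,0,0,0],[-1,0,0,0.003,0,0,0],[-1,0,0,0.003,0,0,0]]}}

```text
clock: 19.62
position: [0.5542, 0.1609, 0.25]
tool_rot: [-3.141, -0.001, -0.068]
force: [-4.0, -1.0, 14.7]
grip_width: 0.0001
```

{"method": "arm_command", "body": {"deltas": [[-1,0,0,-0.05,0,0,0],[-1,0,0,-0.15,0,0,0],[-1,0,0,-0.35,0,0,0],[-1,-0.1,0.15,-0.35,0,0,0],[-1,-0.27,0.48,-0.35,0,0,0],[-1,-0.27,0.48,-0.35,0,0,0],[-1,-0.27,0.48,-0.35,0,0,0]]}}

```text
clock: 20.5
position: [0.5092, 0.0922, 0.3027]
tool_rot: [-3.141, -0.001, -0.068]
force: [0.7, 0.3, -0.2]
grip_width: 0.0001
```

```bash
python3 go.py .5088 .0907 .22 -.068;python3 - <<'E'
from h import *
for n in("top","scene"):
    im=cams.grab_frame(n); cv2.imwrite(f"pics/{n}15.png",im)
crop("pics/scene15.png","pics/c22.png",255,185,80,90,6)
E
```

```text
t 20.5 pos [0.5092 0.0922 0.3027] rot [-3.1409e+00 -1.1000e-03 -6.7900e-02] F [ 0.7  0.3 -0.2] grip 0.0001
delta [-0.003, 0.011, 0.551] [-0.001, -0.001, 0.0]
```

View pics/c22.png

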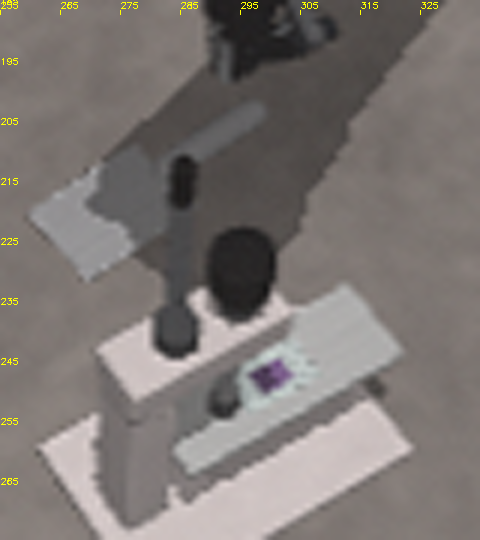

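{"method": "arm_command", "body": {"deltas": [[-1,0,0.01,0.15,0,0,0],[-1,0,0.01,0.3,0,0,0],[-1,0,0.01,0.45,0,0,0],[-1,0,0.01,0.55,0,0,0],[-1,0,0.01,0.55,0,0,0],[-1,0,0.01,0.55,0,0,0]]}}

```text
clock: 21.35
position: [0.5092, 0.0906, 0.22]
tool_rot: [-3.141, -0.001, -0.068]
force: [-0.3, -0.2, 0.2]
grip_width: -0.0001
```

{"method": "arm_command", "body": {"deltas": [[-1,0.06,0,0,0,0,0],[-1,0.12,0,0,0,0,0],[-1,0.18,0,0,0,0,0],[-1,0.24,0,0,0,0,0],[-1,0.24,0,0,0,0,0]]}}

```text
clock: 21.98
position: [0.5455, 0.0879, 0.2194]
tool_rot: [-3.141, -0.001, -0.068]
force: [-0.9, 0.1, -0.1]
grip_width: -0.0001
```

```bash
python3 go.py .6073 .0840 .22 -.068;python3 - <<'E'
from h import *
for n in("top","scene"):
    im=cams.grab_frame(n); cv2.imwrite(f"pics/{n}16.png",im)
crop("pics/scene16.png","pics/c23.png",255,185,80,90,6)
E
```

```text
t 21.975 pos [0.5455 0.0879 0.2194] rot [-3.1413e+00 -8.0000e-04 -6.8100e-02] F [-0.9  0.1 -0.1] grip -0.0001
delta [0.413, -0.002, -0.004] [-0.0, -0.001, -0.0]
```

View pics/c23.png

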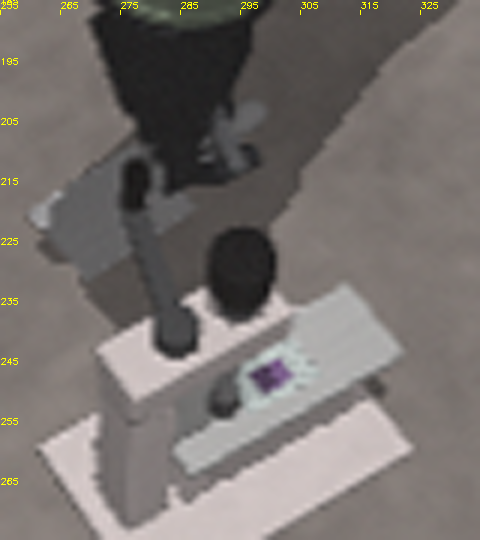

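Pushing works as planned: the lever is turning and the foot is still down. I'll continue.

{"method": "arm_command", "body": {"deltas": [[-1,0.06,0,0,0,0,0],[-1,0.13,0,0,0,0,0],[-1,0.2,0,0,0,0,0],[-1,0.27,0,0,0,0,0],[-1,0.33,0,0,0,0,0],[-1,0.37,0,0,0,0,0],[-1,0.4,0,0,0,0,0],[-1,0.4,0,0,0,0,0]]}}

```text
clock: 23.08
position: [0.6048, 0.0837, 0.2194]
tool_rot: [3.141, -0.0, -0.068]
force: [-0.1, 0.0, 0.1]
grip_width: 0.0003
```

{"method": "arm_command", "body": {"deltas": [[-1,0.012,0,0,0,0,0],[-1,0.012,0,0,0,0,0]]}}

```text
clock: 23.32
position: [0.6063, 0.0838, 0.2194]
tool_rot: [-3.141, -0.0, -0.068]
force: [-1.2, 0.5, 0.1]
grip_width: 0.0002
```

```bash
python3 go.py .6073 .0840 .22 -.068;python3 - <<'E'
from h import *
for n in("top","scene"):
    im=cams.grab_frame(n); cv2.imwrite(f"pics/{n}17.png",im)
crop("pics/scene17.png","pics/c24.png",245,185,80,90,6)
E
```

```text
t 23.325 pos [0.6063 0.0838 0.2194] rot [-3.1415e+00 -1.0000e-04 -6.7800e-02] F [-1.2  0.5  0.1] grip 0.0002
delta [0.007, -0.002, -0.004] [-0.0, -0.0, 0.0]
```

View pics/c24.png

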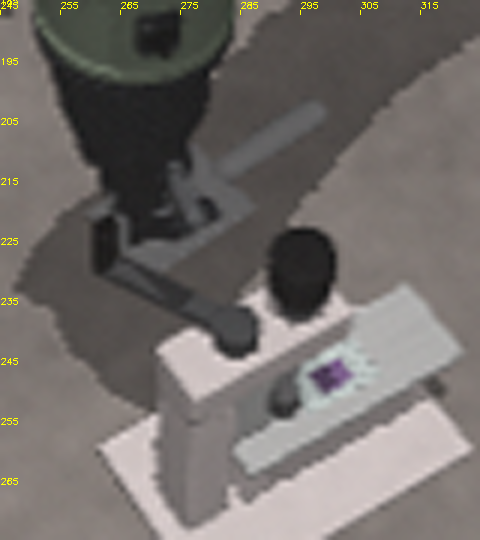

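Nearly there. I'll push in small steps until the end stop shows as a force.

{"method": "arm_command", "body": {"deltas": [[-1,0.012,0,0,0,0,0],[-1,0.012,0,0,0,0,0]]}}

```text
clock: 23.68
position: [0.6082, 0.0836, 0.2194]
tool_rot: [-3.142, -0.0, -0.068]
force: [-1.5, 0.9, 0.1]
grip_width: 0.0001
```

{"method": "arm_command", "body": {"deltas": [[-1,0.01,0,0,0,0,0],[-1,0.01,0,0,0,0,0]]}}

```text
clock: 23.92
position: [0.6094, 0.0836, 0.2193]
tool_rot: [-3.142, 0.001, -0.068]
force: [-4.5, 2.1, 2.0]
grip_width: -0.0001
```

{"method": "arm_command", "body": {"deltas": [[-1,0.007,0,0,0,0,0],[-1,0.007,0,0,0,0,0]]}}

```text
clock: 24.18
position: [0.6097, 0.0836, 0.2192]
tool_rot: [3.141, 0.002, -0.068]
force: [-11.1, 2.9, 5.9]
grip_width: -0.0004
```

{"method": "arm_command", "body": {"deltas": [[-1,0.007,0,0,0,0,0],[-1,0.007,0,0,0,0,0],[-1,0.007,0,0,0,0,0]]}}

```text
clock: 24.55
position: [0.6099, 0.0837, 0.2191]
tool_rot: [3.141, 0.004, -0.067]
force: [-17.2, 2.5, 9.1]
grip_width: 0.0001
```

The force has risen to 17 N with no further motion, so the lever is at its end stop. I'll back off and rise clear.

{"method": "arm_command", "body": {"deltas": [[-1,-0.03,0,0,0,0,0],[-1,-0.13,0,0,0,0,0],[-1,-0.13,0,-0.1,0,0,0],[-1,-0.13,0,-0.4,0,0,0],[-1,-0.13,0,-0.7,0,0,0],[-1,-0.13,0,-0.7,0,0,0]]}}

```text
clock: 25.3
position: [0.5942, 0.0845, 0.3288]
tool_rot: [-3.14, -0.007, -0.068]
force: [-0.8, -0.8, -0.6]
grip_width: 0.0001
```

{"method": "arm_command", "body": {"deltas": [[-1,0,0.3,0,0,0,0],[-1,-0.2,0.6,0,0,0,0],[-1,-0.4,0.9,0,0,0,0],[-1,-0.6,0.9,0,0,0,0],[-1,-0.6,0.9,0,0,0,0],[-1,-0.6,0.9,0,0,0,0]]}}

```text
clock: 26.05
position: [0.4941, -0.0439, 0.3247]
tool_rot: [-3.142, -0.001, -0.068]
force: [0.1, 0.1, 0.0]
grip_width: 0.0
```

```bash
python3 - <<'E'
from h import *
for n in("top","scene"):
    im=cams.grab_frame(n); cv2.imwrite(f"pics/{n}18.png",im)
crop("pics/scene18.png","pics/c25.png",245,195,80,90,6)
crop("pics/top18.png","pics/c26.png",170,160,60,72,8)
s=telemetry.observe();print(s['clock'],s['force'],s['position'])
E
```

```text
26.15 [0.16354651 0.73349375 0.83722495] [ 0.49402966 -0.0437245   0.32432263]
```

View pics/c25.png

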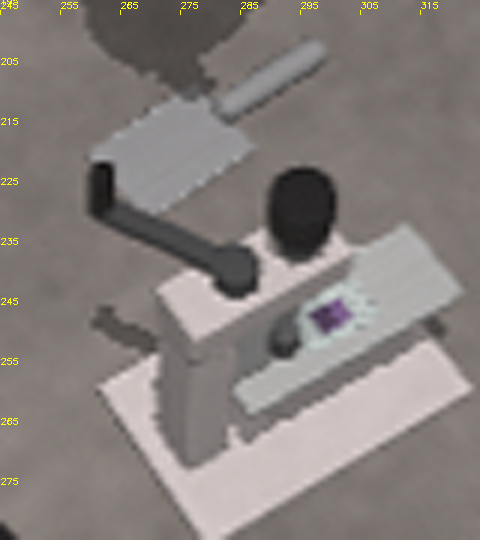

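View pics/c26.png

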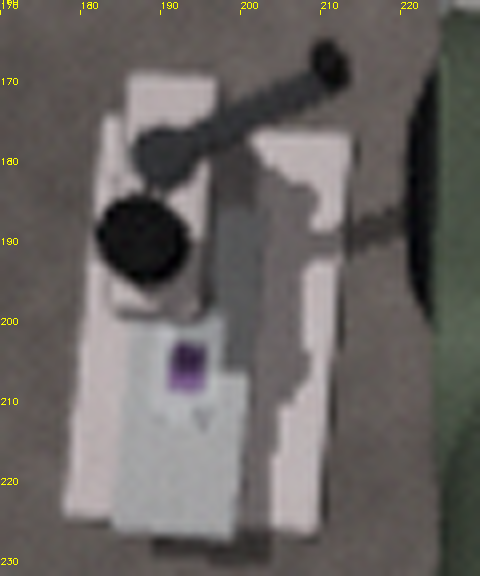

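View pics/scene18.png

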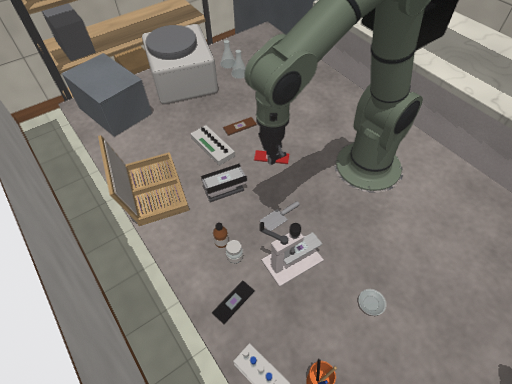

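Next I'll measure the final clamp angle, knob height, plate pose and second plate, and then hand in.

```bash
python3 - <<'E'
from h import *
from fit import *
p=[.51878,.16323,-.0680]
pt=c2p([(328,62)],170,160,8); ps=c2p([(102,168)],245,195,6)
P=lambda v:T(p,[(.075+.08*np.cos(v[0]-2.444),.08*np.sin(v[0]-2.444),.229)])
g=lambda v:np.r_[(proj("top",P(v))-pt).ravel(),(proj("scene",P(v))-ps).ravel()]
r=least_squares(g,[1.3]); print("clamp",r.x,g(r.x).round(1))
kt=c2p([(142,238)],170,160,8); ks=c2p([(304,192)],245,195,6)
K=lambda v:T(p,[(.035,0,v[0])])
g=lambda v:np.r_[(proj("top",K(v))-kt).ravel(),(proj("scene",K(v))-ks).ravel()]
r=least_squares(g,[.23]); print("knob z",r.x,g(r.x).round(1))
for n,px in(("scene",c2p([(330,315)],245,195,6)),):
    q=unproj(n,px,.068)[0]; c,s=np.cos(p[2]),np.sin(p[2]); d=q[:2]-p[:2]; print("plate",c*d[0]+s*d[1],-s*d[0]+c*d[1])
crop("pics/scene18.png","pics/c27.png",190,150,70,60,8)
E
```

```text
clamp [1.37028153] [-0.3 -0.1 -0.1 -0.4]
knob z [0.23127571] [-0.6 -0.2 -0.5  0.2]
plate 0.0009607831928380396 0.00013880798221432793
```

View pics/c27.png

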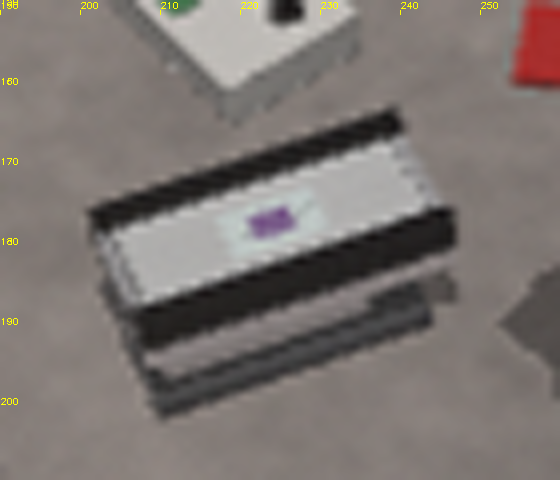

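All the checks agree: clamp about 1.37 rad, knob at 0.231 m (foot on the plate), plate centred, and the second plate still in its rack.

```bash
python3 -c "
from workcell import job; print(job.job_done())"
```

```text
the job is handed in; nothing more can be done
None
```

I carried out all the steps and handed the job in at about 26 s of the 58 s allowed; the hand-in reports no verdict.

**What I did**
- **Slide and lift:** I pushed the top plate about 57 mm out of the rack by its rear end face. I then pinched the overhanging end at 80–90 N and lifted it.
- **Place:** I brought it in under the raised stop from the free end, laid it on the stage and let go.
- **Stop:** I pushed the knob down until the foot met the plate, with about 7 N and then 15 N measured at the wrist.
- **Clamp:** I swung the lever until its end stop showed as 17 N with no further motion, then withdrew the arm.

**Last checks (from the camera images)**

| Check | Measured | Needed |
|---|---|---|
| Plate centre relative to stage middle | about 1 mm along, 0 mm across | within 18 mm and 12 mm |
| Clamp lever | about 1.37 rad | above 1.2 rad |
| Knob top height | 0.231 m, against 0.233 m with the foot on the plate | foot within 2 mm of the plate |

- **Rack and loose things:** The second plate is still in the rack. The bottle, jar, dish and spatula look unmoved, judged by eye only.
- **Disagreements:** The two cameras put the stage up to about 6 mm apart across its width, so the true sideways centring error could be about 3 mm.
- **Failures:** No check failed.

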